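# Line up the blue paint pots from palest to deepest on the jar rail

### The arm

A 7-joint arm with a two-finger parallel gripper is mounted at the origin on the work surface. World frame = base frame: x ahead of the robot, y to its left, z up, the work surface at z = 0. Lengths are in m, angles in rad, forces in N, time in s.
With the tool pointing down it reaches from about 0.4 to 0.9 m from the base axis. Payload 5.5 kg.
Tool frame: the origin (TCP) lies on the centre line of the jaws, within the pads' length; the fingertips stand 19 mm ahead of it and the grasp point (between the pads) is the TCP; z points along the fingers, y is the direction in which the jaws open and shut (so a half turn about z gives the same grasp; the last joint's range is limited). The gripper opens to 85 mm and grips with 20 to 120 N. Pads are 22 mm wide; open, the fingers measure 114 mm over their backs; the gripper's body (76 mm by 85 mm) begins 54 mm behind the grasp point. The pads swing forward as they close: fully open they stand 13 mm farther back than shut.
Start: joints at [1.384, 0.501, -0.427, 1.55, 0.221, 1.138, -0.21], TCP at [0.283, -0.585, 0.219] pointing down, gripper open.
Joint ranges: [-2.88, 2.88], [-0.31, 2.03], [-1.54, 1.56], [0.2, 2.42], [-1.41, 4.55], [0.19, 2.02], [-2.57, 2.57]. Speed limits (rad/s): [2.57, 2.57, 3.14, 3.14, 3.14, 3.14, 3.14].

### API

Orientations are given as a unit quaternion [w, x, y, z].
In Python, from bench import status, imaging, workorder gives the robot as it stands.
- The arm moves only by the tool carry_out, never from a script. Its argument "moves" is text: rows parted by semicolons, each of 4 numbers parted by spaces: the shift along the tool's x, y, z in mm, then the turn about the tool's z in degrees. In form: dx dy dz twist; .... A call has 1 to 20 rows; each row is the pose to reach, as a shift and turn from the pose commanded when the call began, along the tool's axes at that moment; what a row does not reach only later rows make up. A row lasts 1/10 s, in which the tool goes at most 50 mm and 8.59 degrees, less where a joint would pass 70% of its speed; a pose out of reach is approached as far as the arm can. A call with a gripper value outside its range is refused whole. "grip" is the closure in counts, from 0 (fully open) to 255 (shut), set as the call begins (left out, the last holds). The fingers move at their own pace and stop on an object; "squeeze" is the grip in N (left out, the last holds). Time passes only in rows, so rows that repeat a pose let the fingers close. It gives the time, the measured TCP pose, the force and the opening at its end, in the units of the state.
- status.get_obs(): the state, without advancing time (a new reading comes with each control period).
- imaging.snapshot(name): name is "scene" or "top" or "wrist"; returns the picture (384x512x3 uint8, red, green, blue); there is no depth.
- imaging.calibration(name): a dict with "mtx" (3x3 intrinsics, pixels), "extrinsics" (4x4, takes a point from camera to world coordinates). Camera axes: x right, y down, z forward; pixel columns grow to the right and rows downward; lengths in m; the calibration is good to about 2 mm. A picture is of the moment at which its call begins: read the wrist's pose just before it. calibration takes no time and is no camera call; for the wrist camera it gives the pose at the moment of the call.
- workorder.close_job(): hands the job in, once; it reports no verdict.
The state is a dict: "time_s": time; "q": joint angles; "joint_velocities": joint speeds; "joint_efforts": joint torques, N m; "tcp_pos": TCP position; "tcp_rot": TCP orientation; "contact_force": force on the tool from outside, world axes, zero at the start; "ft_torque": the same for the moment, N m; "grip_width": finger opening in m.
Only numpy, scipy, OpenCV 4.12 (cv2) and the standard library are available. Lean on these libraries where they do the work, as an engineer would, in place of code of your own. Each camera call takes 0.05 s, during which the arm holds its last target.

### The job

The white and the black paint pot already stand at the two ends of the jar rail; fill the four empty cork pads between them with the four blue pots in order of shade, the palest next to the white pot and on through to the deepest next to the black one. Set each pot down gently, upright and centred on its pad, never tip one over, and leave the white and black pots where they stand.

Things in the scene. Friction and masses are not known exactly. Their poses are not given: they have to be found in the camera images.
- pot_pale: closed screw-top paint pot, a plain upright cylinder 46 mm in diameter and 62 mm tall, 85 to 170 g, with ribbed screw cap and body both very pale sky blue, paper label band round the body. Stands loose on the table at the start. Origin at the centre of its underside, z up the pot's axis. Rank 1 of the four blues from palest to deepest.
- pot_light: closed screw-top paint pot, a plain upright cylinder 46 mm in diameter and 62 mm tall, 85 to 170 g, with ribbed screw cap and body both light blue, paper label band round the body. Stands loose on the table at the start. Origin at the centre of its underside, z up the pot's axis. Rank 2 of the four blues from palest to deepest.
- pot_medium: closed screw-top paint pot, a plain upright cylinder 46 mm in diameter and 62 mm tall, 85 to 170 g, with ribbed screw cap and body both medium strong blue, paper label band round the body. Stands loose on the table at the start. Origin at the centre of its underside, z up the pot's axis. Rank 3 of the four blues from palest to deepest.
- pot_deep: closed screw-top paint pot, a plain upright cylinder 46 mm in diameter and 62 mm tall, 85 to 170 g, with ribbed screw cap and body both very deep navy blue, paper label band round the body. Stands loose on the table at the start. Origin at the centre of its underside, z up the pot's axis. Rank 4 of the four blues from palest to deepest.
- pot_white: the white paint pot, closed screw-top, same shape as the blue ones (46 mm diameter, 62 mm tall, cap and body white), standing loose on the cork pad at one end of the jar rail, 68 mm from the nearest empty pad; at either end by chance. Leave it where it stands. Origin at the centre of its underside.
- pot_black: the black paint pot, closed screw-top, same shape as the blue ones (46 mm diameter, 62 mm tall, cap and body black), standing loose on the cork pad at one end of the jar rail, 68 mm from the nearest empty pad; at either end by chance. Leave it where it stands. Origin at the centre of its underside.
- place_1: Fixed round cork pad, 56 mm across, 3 mm thick, empty at the start: the leftmost (largest y) of the four. They lie in a straight row, 68 mm apart. Origin at the centre of its underside, 18 mm above the table; its top, where a pot stands, is 21 mm above the table. y axis along the row, x across it, away from the robot.
- place_2: Fixed round cork pad, 56 mm across, 3 mm thick, empty at the start: second from the left. All pads are glued on the jar rail, a plywood board 430 x 100 mm, 18 mm thick, turned by up to 12 degrees. Origin at the centre of its underside, 18 mm above the table; its top, where a pot stands, is 21 mm above the table. y axis along the row, x across it, away from the robot.
- place_3: Fixed round cork pad, 56 mm across, 3 mm thick, empty at the start: third from the left. The rail's far edge has a lip 6 mm above the board, 45 mm behind the row's centre line. Origin at the centre of its underside, 18 mm above the table; its top, where a pot stands, is 21 mm above the table. y axis along the row, x across it, away from the robot.
- place_4: Fixed round cork pad, 56 mm across, 3 mm thick, empty at the start: the rightmost (smallest y) of the four. The rail's end cheeks are 34 mm tall, 215 mm from its middle. Origin at the centre of its underside, 18 mm above the table; its top, where a pot stands, is 21 mm above the table. y axis along the row, x across it, away from the robot.
Not all that is in view belongs to the job. What is shaped like the pot_deep but orange or pink is not meant.

How it is judged:
At the end, for the whole second after the job is handed in: All four blue pots stand upright (within 7 degrees) and at rest, each centred within 12 mm on its own pad, in order of shade from the palest beside the white pot to the deepest beside the black; the white and black pots stand upright within 15 mm of where they started (((horizontal distance between pot_white and place_1 below 0.11 m and horizontal distance between pot_pale and place_1 below 0.012 m and horizontal distance between pot_light and place_2 below 0.012 m and horizontal distance between pot_medium and place_3 below 0.012 m and horizontal distance between pot_deep and place_4 below 0.012 m) or (horizontal distance between pot_white and place_4 below 0.11 m and horizontal distance between pot_pale and place_4 below 0.012 m and horizontal distance between pot_light and place_3 below 0.012 m and horizontal distance between pot_medium and place_2 below 0.012 m and horizontal distance between pot_deep and place_1 below 0.012 m)) and height (world z) of pot_pale between 0.017 and 0.026 m and angle between each of pot_pale, pot_light, pot_medium, pot_deep, pot_white, pot_black's own z axis and vertical below 0.12 rad and linear speed of each of pot_pale, pot_light, pot_medium, pot_deep, pot_white, pot_black below 0.02 m/s and angular speed of each of pot_pale, pot_light, pot_medium, pot_deep below 0.3 rad/s and height (world z) of pot_light between 0.017 and 0.026 m and height (world z) of pot_medium between 0.017 and 0.026 m and height (world z) of pot_deep between 0.017 and 0.026 m and distance of each of pot_white, pot_black from where it was at the start of the episode below 0.015 m); the robot touches nothing.
It fails at once if the white or the black pot is shifted by more than 20 mm or tipped (distance of any of pot_white, pot_black from where it was at the start of the episode above 0.02 m or angle between any of pot_white, pot_black's own z axis and vertical above 0.5 rad).
It fails at once if a blue pot is tipped over (leans more than 45 degrees) (angle between any of pot_pale, pot_light, pot_medium, pot_deep's own z axis and vertical above 0.785 rad).
It fails at once if a blue pot is dropped or slammed onto a pad (still faster than 0.5 m/s within the last 19 mm above it) ((linear speed of pot_pale above 0.5 m/s and height (world z) of pot_pale below 0.04 m and (horizontal distance between pot_pale and place_1 below 0.04 m or horizontal distance between pot_pale and place_2 below 0.04 m or horizontal distance between pot_pale and place_3 below 0.04 m or horizontal distance between pot_pale and place_4 below 0.04 m)) or (linear speed of pot_light above 0.5 m/s and height (world z) of pot_light below 0.04 m and (horizontal distance between pot_light and place_1 below 0.04 m or horizontal distance between pot_light and place_2 below 0.04 m or horizontal distance between pot_light and place_3 below 0.04 m or horizontal distance between pot_light and place_4 below 0.04 m)) or (linear speed of pot_medium above 0.5 m/s and height (world z) of pot_medium below 0.04 m and (horizontal distance between pot_medium and place_1 below 0.04 m or horizontal distance between pot_medium and place_2 below 0.04 m or horizontal distance between pot_medium and place_3 below 0.04 m or horizontal distance between pot_medium and place_4 below 0.04 m)) or (linear speed of pot_deep above 0.5 m/s and height (world z) of pot_deep below 0.04 m and (horizontal distance between pot_deep and place_1 below 0.04 m or horizontal distance between pot_deep and place_2 below 0.04 m or horizontal distance between pot_deep and place_3 below 0.04 m or horizontal distance between pot_deep and place_4 below 0.04 m))).
It also fails if it takes over 106 s, if anything falls off the work surface, if the arm or the gripper's body presses on something with over 40 N, if the wrist force passes 120 N, or if a joint passes its speed limit or range.

## Working session

There is one attempt and no reset: what is moved stays moved. The work goes in short steps, Python scripts to look and compute and a tool call to move; the robot and the scene stay as the last step left them, time stands still between calls to the robot, and variables do not carry over. Pictures are saved under pics/ and viewed, and the job is handed in when it is done.

Besides the shell and the picture viewer there is one more tool, called after "Emit:" as a command line: name --argument value ..., lists and objects as JSON in quotes. carry_out: Moves the arm, as the interface text tells. Its arguments: {"type":"object","properties":{"moves":{"type":"string"},"grip":{"type":"number"},"squeeze":{"type":"number"}},"required":["moves"]}

```bash
mkdir -p pics; ls
cat > h.py <<'E'
import numpy as np,cv2
from bench import status,imaging,workorder
def snap(n,f):
    im=imaging.snapshot(n); cv2.imwrite('pics/'+f,cv2.cvtColor(im,cv2.COLOR_RGB2BGR)); return im
def ray(n,u,v,z,c=None):
    c=c or imaging.calibration(n); K=np.array(c['mtx']);T=np.array(c['extrinsics'])
    d=T[:3,:3]@np.linalg.solve(K,[u,v,1.]);o=T[:3,3]
    return o+d*(z-o[2])/d[2]
def proj(n,p,c=None):
    c=c or imaging.calibration(n); K=np.array(c['mtx']);T=np.linalg.inv(np.array(c['extrinsics']))
    q=K@(T[:3,:3]@np.array(p)+T[:3,3]);return q[:2]/q[2]
E
python3 - <<'E'
from h import *
print(status.get_obs())
for n in ['scene','top','wrist']:
    snap(n,n+'0.png'); c=imaging.calibration(n); print(n,np.round(c['mtx'],1),np.round(c['extrinsics'],3))
E
```

```text
pics
{'time_s': 0.0, 'q': array([ 1.38420104,  0.50186532, -0.42678715,  1.55142394,  0.22082144,
        1.13831709, -0.21031358]), 'joint_velocities': array([-0.00172626,  0.00092771, -0.00059108,  0.00046449,  0.00013332,
       -0.00047897,  0.00015065]), 'joint_efforts': array([ 3.84894674e-04, -5.69505465e+01, -5.81605643e+00, -2.80938399e+01,
        1.05023850e-02,  1.16647707e-02,  5.39895851e-06]), 'tcp_pos': array([ 0.28225038, -0.58473329,  0.21825892]), 'tcp_rot': array([-9.56807646e-04,  9.74811841e-01,  2.23026727e-01, -1.93710221e-04]), 'contact_force': array([ 0.25463393, -0.00214864,  0.62075564]), 'ft_torque': array([ 0.0020939 , -0.00145162,  0.01614279]), 'grip_width': 0.08581024795305214}
scene [[498.5   0.  255.9]
 [  0.  498.5 199.1]
 [  0.    0.    1. ]] [[ 0.827  0.439 -0.35   1.008]
 [ 0.561 -0.642  0.522 -0.714]
 [ 0.004 -0.628 -0.778  1.149]
 [ 0.     0.     0.     1.   ]]
top [[396.4   0.  257.8]
 [  0.  396.4 182.6]
 [  0.    0.    1. ]] [[-1.700e-02 -9.930e-01  1.200e-01  4.100e-01]
 [-1.000e+00  1.700e-02 -3.000e-03  2.000e-02]
 [ 1.000e-03 -1.200e-01 -9.930e-01  1.188e+00]
 [ 0.000e+00  0.000e+00  0.000e+00  1.000e+00]]
wrist [[315.7   0.  249.3]
 [  0.  315.7 189.5]
 [  0.    0.    1. ]] [[ 0.435 -0.865 -0.251  0.345]
 [-0.901 -0.418 -0.12  -0.555]
 [-0.001  0.278 -0.961  0.374]
 [ 0.     0.     0.     1.   ]]
```

View pics/top0.png

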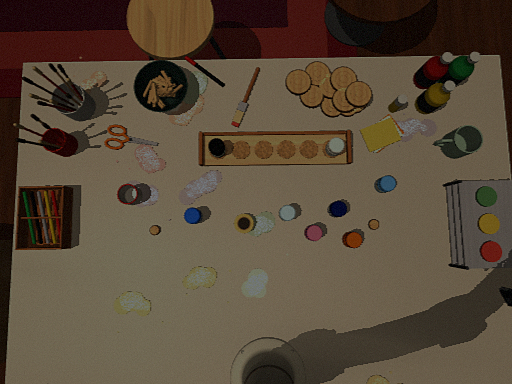

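View pics/scene0.png

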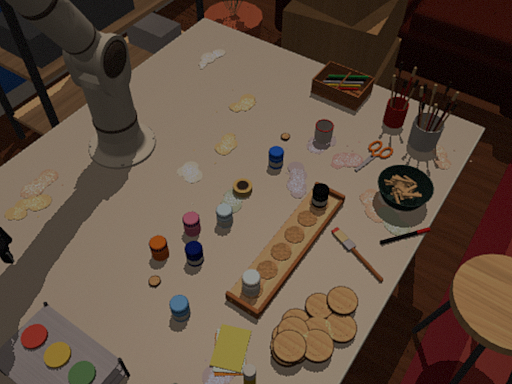

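Top view: black pot at (217,147), white at (337,146). Pots are medium (193,215), pale (288,212), deep (338,209) and light (387,183). Next I measure them in two views.

Run:
```python
from h import *
t=cv2.imread('pics/top0.png'); s=cv2.imread('pics/scene0.png')
cr=lambda im,u,v,r=16,k=8: cv2.resize(im[v-r:v+r,u-r:u+r],None,fx=k,fy=k,interpolation=cv2.INTER_NEAREST)
g=lambda im: np.clip(im.astype(float)*1.8,0,255).astype(np.uint8)
row=[cr(g(t),*p,12) for p in [(193,215),(288,212),(338,209),(387,183)]]
row2=[cr(g(s),*p,16,6) for p in [(276,157),(224,214),(194,253),(179,307)]]
a=np.vstack([np.hstack(row),np.hstack(row2)]);cv2.imwrite('pics/cr.png',a)
cv2.imwrite('pics/rail.png',cv2.resize(g(t)[120:175,190:360],None,fx=4.6,fy=4.6,interpolation=cv2.INTER_CUBIC))
```

```text
(no output)
```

View pics/cr.png

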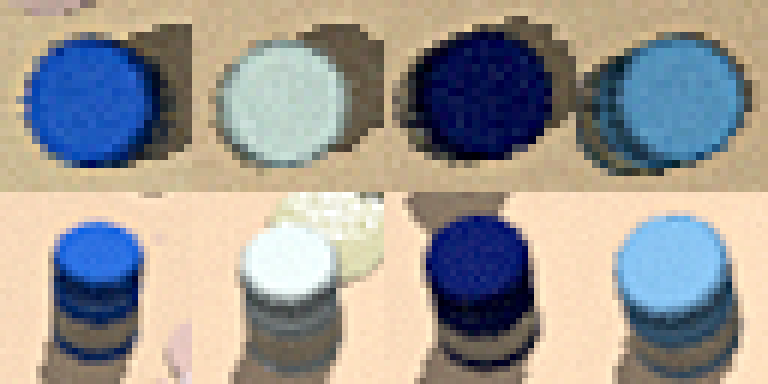

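View pics/rail.png

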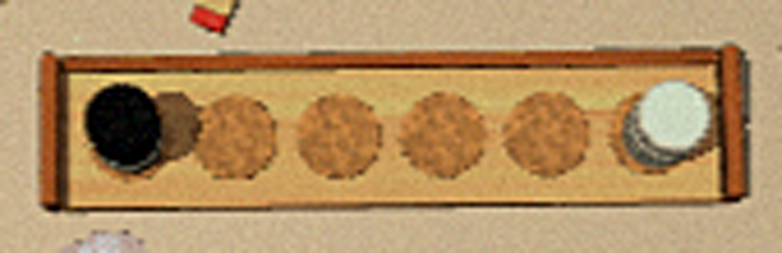

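```bash
cat > meas.py <<'E'
from h import *
def blob(im,ref,u,v,r=13,tol=None):
    # cap-top mask: pixels similar to local median colour at the cap centre
    L=im.astype(float); c=np.median(L[v-2:v+3,u-2:u+3].reshape(-1,3),0)
    tol=tol or max(14,0.16*np.linalg.norm(c))
    m=(np.linalg.norm(L-c,axis=2)<tol).astype(np.uint8)
    w=np.zeros_like(m);w[v-r:v+r+1,u-r:u+r+1]=1;m&=w
    m=cv2.morphologyEx(m,cv2.MORPH_CLOSE,np.ones((3,3)))
    m=cv2.morphologyEx(m,cv2.MORPH_OPEN,np.ones((3,3)))
    n,l,st,ce=cv2.connectedComponentsWithStats(m)
    i=l[v,u]
    if not i: return None
    x,y,w_,h_,a=st[i]; return ce[i],(w_,h_,a)
if __name__=='__main__':
    t=cv2.imread('pics/top0.png'); s=cv2.imread('pics/scene0.png')
    T={'medium':(192,215),'pale':(287,212),'deep':(338,209),'light':(388,183)}
    S={'medium':(276,152),'pale':(224,209),'deep':(193,248),'light':(179,302)}
    for k in T:
        for n,im,P in(('top',t,T),('scene',s,S)):
            b=blob(im,None,*P[k])
            print(k,n,np.round(b[0],1),b[1],np.round(ray(n,*b[0],0.062),4))
    hsv=cv2.cvtColor(t,cv2.COLOR_BGR2HSV)
    for p in [(241,149),(264,149),(286,149),(308,149),(290,140),(252,160)]: print(p,t[p[1],p[0]],hsv[p[1],p[0]])
E
python3 meas.py
```

```text
medium top [191.5 215.3] (np.int32(14), np.int32(14), np.int32(156)) [0.4568 0.206  0.062 ]
medium scene [275.9 150.6] (np.int32(13), np.int32(9), np.int32(94)) [0.4625 0.2062 0.062 ]
pale top [287.2 212.5] (np.int32(14), np.int32(14), np.int32(160)) [ 0.4601 -0.0651  0.062 ]
pale scene [223.1 205.9] (np.int32(27), np.int32(27), np.int32(386)) [ 0.4571 -0.0564  0.062 ]
deep top [338.6 208.2] (np.int32(14), np.int32(15), np.int32(171)) [ 0.4695 -0.2113  0.062 ]
deep scene [192.9 247.2] (np.int32(15), np.int32(13), np.int32(152)) [ 0.4736 -0.2106  0.062 ]
light top [387.6 182.8] (np.int32(14), np.int32(14), np.int32(158)) [ 0.5397 -0.3547  0.062 ]
light scene [178.3 302.1] (np.int32(17), np.int32(15), np.int32(210)) [ 0.5431 -0.3532  0.062 ]
(241, 149) [ 40  75 111] [ 15 163 111]
(264, 149) [ 37  68 104] [ 14 164 104]
(286, 149) [34 65 95] [ 15 164  95]
(308, 149) [34 65 99] [ 14 167  99]
(290, 140) [ 58  98 115] [ 21 126 115]
(252, 160) [ 54  92 119] [ 18 139 119]
```

Run:
```python
from h import *
for n,pts,seed in (('top','pics/top0.png',[(241,149),(264,149),(286,149),(308,149)]),('scene','pics/scene0.png',[(308,218),(295,234),(282,251),(269,269)])):
    im=cv2.imread(pts); 
    for (u,v) in seed:
        L=im[v-14:v+15,u-14:u+15].astype(float); r=cv2.GaussianBlur(L,(0,0),.8)
        f=r[...,1]/r[...,2]  # G/R ratio lower on cork
        _,m=cv2.threshold(np.clip((f-.5)*600,0,255).astype(np.uint8),0,255,cv2.THRESH_OTSU+cv2.THRESH_BINARY_INV)
        mm=cv2.morphologyEx(m,cv2.MORPH_OPEN,np.ones((5,5)))
        c,l,st,ce=cv2.connectedComponentsWithStats(mm);i=l[14,14]
        # ellipse fit
        p=ce[i]+[u-14,v-14]
        print(n,np.round(p,1),st[i][2:],np.round(ray(n,*p,.021),4))
im=cv2.imread('pics/top0.png')
from meas import blob
for (u,v) in((217,147),(337,146)):
    b=blob(im,None,u,v,10,30 if u<300 else 22); print(b,ray('top',*b[0],.083))
```

```text
top [238.3 149. ] [ 23  18 333] [0.6543 0.0732 0.021 ]
top [263.6 149.3] [ 19  18 267] [ 0.6518 -0.0024  0.021 ]
top [286.  149.1] [ 19  17 266] [ 0.6515 -0.0696  0.021 ]
top [308.6 148.6] [ 18  18 267] [ 0.6516 -0.1373  0.021 ]
scene [309.6 215.7] [ 25  20 344] [0.6596 0.0783 0.021 ]
scene [292.5 236. ] [ 23  23 325] [ 0.6562 -0.0085  0.021 ]
scene [282.5 249. ] [ 26  23 355] [ 0.6563 -0.06    0.021 ]
scene [269.2 266.8] [ 26  24 368] [ 0.657  -0.1268  0.021 ]
(array([216.91810345, 147.18103448]), (np.int32(16), np.int32(18), np.int32(232))) [0.64752508 0.13101631 0.083     ]
(array([336.        , 144.57926829]), (np.int32(15), np.int32(14), np.int32(164))) [ 0.64919988 -0.20724669  0.083     ]
```

Emit:
carry_out --moves "35 -10 0 -7; 70 -20 0 -14; 105 -30 0 -21; 140 -40 0 -28; 175 -50 0 -35; 210 -60 0 -42; 245 -70 0 -49; 280 -80 0 -56; 310 -90 0 -62; 333 -96 0 -64.2; 333 -96 0 -64.2; 333 -96 0 -64.2; 333 -96 0 -64.2" --grip 0 --squeeze 35

```text
time_s: 1.45
tcp_pos: [0.5395, -0.3555, 0.2189]
tcp_rot: [-0.0, 0.708, 0.706, -0.001]
contact_force: [-0.0, -0.1, -0.1]
grip_width: 0.0855
```

Run:
```python
from h import *
o=status.get_obs();print(o['time_s'],np.round(o['q'],2),o['tcp_pos'],o['tcp_rot'])
c=imaging.calibration('wrist');snap('wrist','w1.png')
print(proj('wrist',[.541,-.354,.062],c),np.round(c['extrinsics'],3))
```

```text
1.45 [ 1.04  0.56 -0.73  1.55  0.39  1.18  0.24] [ 0.53953907 -0.35554499  0.21888723] [-2.41787781e-04  7.08108817e-01  7.06102961e-01 -6.73583785e-04]
[251.73781109 168.27148093] [[ 1.    -0.003 -0.001  0.539]
 [-0.003 -0.96  -0.28  -0.285]
 [-0.     0.28  -0.96   0.374]
 [ 0.     0.     0.     1.   ]]
```

View pics/w1.png

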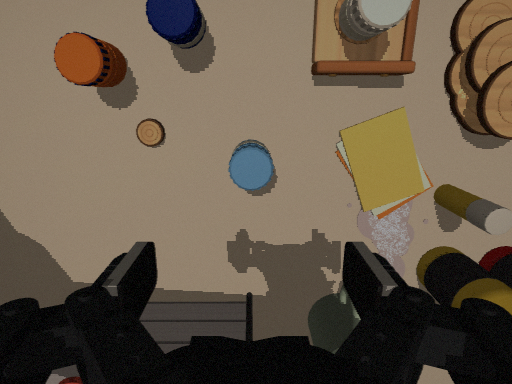

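Wrist view: the light pot's cap is at (251,167), against a prediction of (252,168). That matches, so I descend and grip.

Emit:
carry_out --moves "1 1 35 0; 1 1 70 0; 1 1 105 0; 1 1 135 0; 1 1 158 0; 1 1 172 0; 1 1 178 0; 1 1 178 0; 1 1 178 0"

```text
time_s: 2.4
tcp_pos: [0.5426, -0.3537, 0.0426]
tcp_rot: [0.001, 0.707, 0.707, 0.0]
contact_force: [1.2, -0.8, 0.3]
grip_width: 0.0852
```

Emit:
carry_out --moves "0 0 0 0; 0 0 0 0; 0 0 0 0; 0 0 0 0; 0 0 0 0; 0 0 0 0; 0 0 0 0; 0 0 0 0; 0 0 0 0; 0 0 0 0" --grip 255

```text
time_s: 3.4
tcp_pos: [0.5422, -0.3535, 0.0424]
tcp_rot: [0.001, 0.707, 0.707, -0.0]
contact_force: [-2.3, 1.0, 5.6]
grip_width: 0.0442
```

Emit:
carry_out --moves "0 0 -20 0; 0 0 -50 0; 0 0 -85 0; 0 0 -120 0; 30 12 -150 0; 65 26 -150 0; 100 40 -150 0; 135 54 -150 0; 170 68 -150 0; 205 82 -150 0; 240 96 -150 0; 265 107 -150 0; 280 111 -150 0; 283 112 -150 0; 283 112 -150 0; 283 112 -150 0"

```text
time_s: 5.0
tcp_pos: [0.6534, -0.0729, 0.191]
tcp_rot: [0.0, 0.708, 0.706, -0.001]
contact_force: [0.7, -0.2, -1.3]
grip_width: 0.0439
```

Run:
```python
from h import *
o=status.get_obs();print(o['time_s'],np.round(o['q'],2),o['tcp_pos'],o['tcp_rot'],o['grip_width'])
c=imaging.calibration('wrist');snap('wrist','w2.png');snap('top','t2.png')
for y in(.066,-.0024,-.0705,-.1373): print(proj('wrist',[.654,y,.021],c),proj('top',[.654,y,.021]))
```

```text
5.0 [ 0.57  0.62 -0.74  1.55  0.44  1.15 -0.26] [ 0.65338484 -0.07285534  0.19101269] [ 2.84633751e-04  7.08248864e-01  7.05962305e-01 -8.30173969e-04] 0.043909313830452226
[250.38592959  20.1665968 ] [240.71573528 149.01574181]
[250.56838241  97.01294993] [263.5444194  148.62755844]
[250.72901465 164.66880604] [286.26524858 148.24120907]
[250.86952685 223.85040826] [308.54485791 147.86236228]
```

View pics/w2.png

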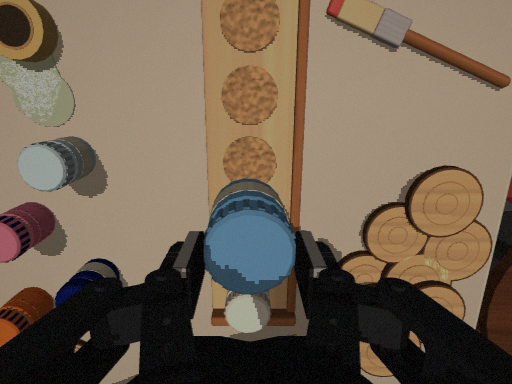

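```bash
cat > pads.py <<'E'
from h import *
def pad(im,c,u,v,r=34,z=.021):
    y0=max(0,v-r);L=im[y0:v+r+1,u-r-6:u+r+7].astype(float); q=cv2.GaussianBlur(L,(0,0),1.5)
    f=q[...,1]/q[...,2]
    _,m=cv2.threshold(np.clip((f-.5)*600,0,255).astype(np.uint8),0,255,cv2.THRESH_OTSU+cv2.THRESH_BINARY_INV)
    m=cv2.morphologyEx(m,cv2.MORPH_OPEN,np.ones((9,9)))
    n,l,st,ce=cv2.connectedComponentsWithStats(m);i=l[v-y0,r+6]
    k=cv2.findContours((l==i).astype(np.uint8),cv2.RETR_EXTERNAL,cv2.CHAIN_APPROX_NONE)[0][0]
    (e,ax,an)=cv2.fitEllipse(k); p=np.array(e)+[u-r-6,y0]
    return np.round(p,1),np.round(ax,1),np.round(ray('wrist',*p,z,c),4)
E
python3 - <<'E'
from pads import *
c=imaging.calibration('wrist');im=cv2.imread('pics/w2.png')
print(pad(im,c,249,24)); print(pad(im,c,249,95))
# cap of held pot
h=cv2.cvtColor(im,cv2.COLOR_BGR2HSV)
from meas import blob
b=blob(im,None,250,245,50,38);print(b,ray('wrist',*b[0],.191+.0196,c))
print(ray('wrist',249.5,165,.021,c))
E
```

```text
(array([249.,  23.]), array([55.5, 61.5]), array([0.6529, 0.0639, 0.021 ]))
(array([248.9,  94.9]), array([54.3, 59.9]), array([ 6.525e-01, -2.000e-04,  2.100e-02]))
(array([251.23076923, 244.97771588]), (np.int32(87), np.int32(74), np.int32(4667))) [ 0.65345859 -0.06939728  0.2106    ]
[ 0.65286074 -0.07069846  0.021     ]
```

Wrist view: empty pads are at (249,23) and (249,95), giving a row at x≈0.653 and y≈0.0655, -0.001, -0.070, -0.138. That agrees with the top view, so I lower the light pot onto place_3.

Emit:
carry_out --moves "2 0 25 0; 2 0 55 0; 2 0 80 0; 2 0 100 0; 2 0 114 0; 2 0 121 0; 2 0 125 0; 2 0 127 0; 2 0 128 0; 2 0 128 0; 2 0 128 0"

```text
time_s: 6.2
tcp_pos: [0.6543, -0.0681, 0.064]
tcp_rot: [0.0, 0.707, 0.707, 0.0]
contact_force: [0.5, 0.6, -1.4]
grip_width: 0.0438
```

Emit:
carry_out --moves "-2 -1 0 0; -2 -1 0 0; -2 -1 1 0; -2 -1 1 0; -2 -1 1 0"

```text
time_s: 6.7
tcp_pos: [0.653, -0.0704, 0.0635]
tcp_rot: [0.0, 0.707, 0.707, -0.0]
contact_force: [-2.7, 0.2, 6.5]
grip_width: 0.0442
```

Contact is felt (6.5 N), so I release and back up.

Emit:
carry_out --moves "0 0 0 0; 0 0 0 0; 0 0 0 0; 0 0 0 0; 0 0 0 0; 0 0 0 0; 0 0 0 0; 0 0 -20 0; 0 0 -50 0; 0 0 -85 0; 0 0 -120 0; 0 0 -120 0; 0 0 -120 0" --grip 0

```text
time_s: 8.0
tcp_pos: [0.6535, -0.0702, 0.1835]
tcp_rot: [0.001, 0.707, 0.707, 0.001]
contact_force: [0.0, 0.1, -0.5]
grip_width: 0.0855
```

Run:
```python
from h import *
from pads import pad
from meas import blob
o=status.get_obs();print(o['time_s'],o['tcp_pos'],o['grip_width'])
c=imaging.calibration('wrist');im=snap('wrist','w3.png');t=snap('top','t3.png')
print(proj('wrist',[.653,-.0695,.083],c),proj('wrist',[.46,-.064,.062],c))
```

```text
8.0 [ 0.65353612 -0.07023215  0.18346214] 0.0854633130224049
[249.3907701  183.73733681] [ 33.94420991 172.03792902]
```

View pics/w3.png

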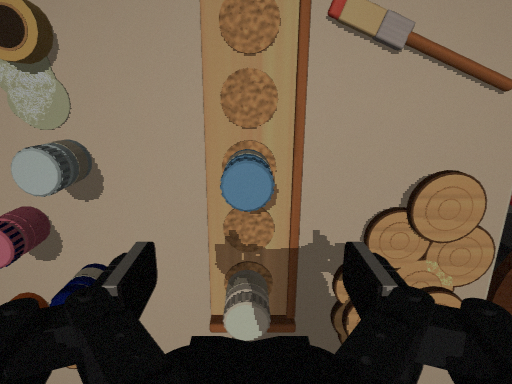

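Wrist view: the light pot's cap on place_3 is at (247,185), against an expected (249,184). It is well centred. The pale pot's cap at (36,170) also matches its prediction, so I take that one next.

Emit:
carry_out --moves "1 -40 0 0; 3 -80 0 0; 5 -120 0 0; 7 -160 0 0; 7 -185 0 0; 7 -193 0 0; 7 -193 0 0; 7 -193 0 0; 7 -193 0 0"

```text
time_s: 9.0
tcp_pos: [0.4613, -0.0629, 0.1823]
tcp_rot: [-0.0, 0.707, 0.707, 0.001]
contact_force: [-0.7, -0.9, 0.4]
grip_width: 0.0856
```

Run:
```python
from h import *
from meas import blob
o=status.get_obs();print(o['time_s'],o['tcp_pos'],np.round(o['q'],2))
c=imaging.calibration('wrist');im=snap('wrist','w4.png')
u,v=proj('wrist',[.461,-.063,.062],c);print(u,v)
b=blob(cv2.imread('pics/w4.png'),None,int(u),int(v),30,45);print(b,ray('wrist',*b[0],.062,c))
```

```text
9.0 [ 0.46129006 -0.06288393  0.18234921] [ 0.83  0.29 -0.86  2.03  0.27  0.94 -0.17]
249.7031777063172 179.07893704096233
(array([241.73171701, 181.09459459]), (np.int32(53), np.int32(61), np.int32(2516))) [ 0.45380797 -0.06486572  0.062     ]
```

View pics/w4.png

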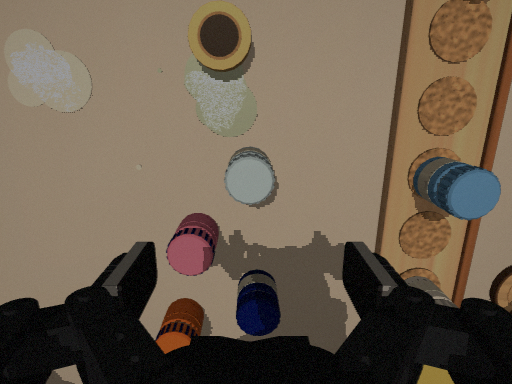

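Wrist view: the pale cap is at (250,180), dead on the prediction. Descend and grip.

Emit:
carry_out --moves "-1 0 35 0; -1 0 70 0; -1 0 100 0; -1 0 122 0; -1 0 135 0; -1 0 140 0; -1 0 140 0; -1 0 140 0"

```text
time_s: 9.85
tcp_pos: [0.4609, -0.064, 0.0431]
tcp_rot: [0.001, 0.707, 0.707, 0.0]
contact_force: [0.4, -0.6, -0.4]
grip_width: 0.0855
```

Emit:
carry_out --moves "0 0 0 0; 0 0 0 0; 0 0 0 0; 0 0 0 0; 0 0 0 0; 0 0 0 0; 0 0 0 0; 0 0 0 0; 0 0 0 0; 0 0 0 0" --grip 255

```text
time_s: 10.85
tcp_pos: [0.4606, -0.0643, 0.0432]
tcp_rot: [0.001, 0.707, 0.707, 0.0]
contact_force: [-0.5, -0.6, 6.2]
grip_width: 0.0437
```

Emit:
carry_out --moves "0 0 -20 0; 0 0 -50 0; 0 0 -85 0; 0 0 -115 0; -10 25 -130 0; -25 65 -130 0; -40 105 -130 0; -55 145 -130 0; -68 175 -130 0; -73 190 -130 0; -74 192 -130 0; -74 192 -130 0; -74 192 -130 0; -74 192 -130 0; -74 192 -130 0"

```text
time_s: 12.35
tcp_pos: [0.6513, -0.1379, 0.1727]
tcp_rot: [0.0, 0.707, 0.707, -0.0]
contact_force: [-0.3, -0.3, -0.9]
grip_width: 0.0435
```

Run:
```python
from h import *
from pads import pad
o=status.get_obs();print(o['time_s'],o['tcp_pos'],np.round(o['q'],2),o['grip_width'])
c=imaging.calibration('wrist');im=snap('wrist','w5.png')
print([proj('wrist',p,c) for p in([.653,.0665,.021],[.653,-.0015,.021],[.653,-.1375,.021])])
im=cv2.imread('pics/w5.png')
for p in([.653,.0665,.021],[.653,-.0015,.021]):
  u,v=proj('wrist',p,c)
  if v>5: print(pad(im,c,int(u),int(v)))
```

```text
12.35 [ 0.65131334 -0.13794352  0.17270215] [ 0.66  0.65 -0.73  1.54  0.47  1.13 -0.17] 0.043492911297632664
[array([252.24482178, -74.28421074]), array([252.07352827,  18.53550338]), array([251.79316403, 170.45794847])]
(array([251.1,  23.1]), array([56.4, 65.4]), array([ 0.6522, -0.0051,  0.021 ]))
```

View pics/w5.png

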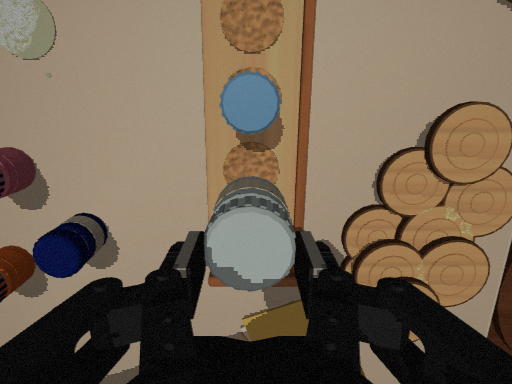

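Wrist view: place_4 shows at (251,168), against an expected (252,170), with the pale pot held centred at (250,247). Lower it.

Emit:
carry_out --moves "0 1 25 0; 0 1 50 0; 0 1 72 0; 0 1 88 0; 0 1 98 0; 0 1 104 0; 0 1 107 0; 0 1 108 0; 0 1 109 0; 0 1 109 0; 0 1 109 0"

```text
time_s: 13.5
tcp_pos: [0.6536, -0.1382, 0.0644]
tcp_rot: [0.001, 0.707, 0.707, 0.0]
contact_force: [-0.1, 0.2, 3.6]
grip_width: 0.0435
```

Emit:
carry_out --moves "0 0 0 0; 0 0 0 0; 0 0 0 0; 0 0 0 0; 0 0 0 0; 0 0 0 0; 0 0 0 0; 0 0 -20 0; 0 0 -50 0; 0 0 -85 0; 0 0 -120 0; -16 -40 -120 0; -32 -80 -120 0; -48 -120 -120 0; -64 -160 -120 0; -71 -178 -120 0; -73 -182 -120 0; -73 -182 -120 0; -73 -182 -120 0; -73 -182 -120 0" --grip 0

```text
time_s: 15.5
tcp_pos: [0.4723, -0.21, 0.1835]
tcp_rot: [0.0, 0.707, 0.708, 0.001]
contact_force: [1.0, 0.5, 0.3]
grip_width: 0.0853
```

Run:
```python
from h import *
o=status.get_obs();print(o['time_s'],o['tcp_pos'],np.round(o['q'],2))
c=imaging.calibration('wrist');im=snap('wrist','w6.png')
print([proj('wrist',p,c) for p in([.653,-.1375,.083],[.653,-.0695,.083],[.471,-.211,.062])])
```

```text
15.5 [ 0.47233394 -0.2100392   0.18352398] [ 1.04  0.38 -0.82  1.91  0.33  0.99  0.08]
[array([482.72570262,  94.79518595]), array([502.34588439,  -4.14650672]), array([248.59147371, 179.59437337])]
```

View pics/w6.png

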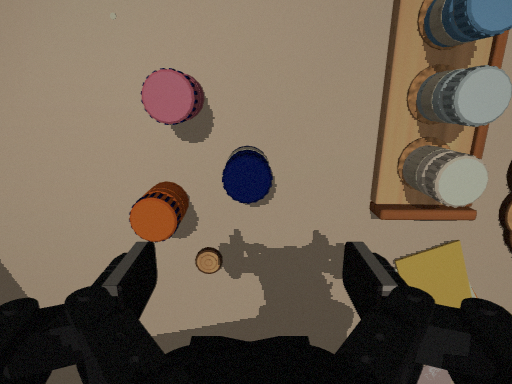

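Wrist view: the pale pot on place_4 is as expected at (480,95). The deep cap is at (247,177), about 1–2 mm from prediction, and the orange pot is clear of the finger.

Emit:
carry_out --moves "1 -1 35 0; 1 -1 70 0; 1 -1 100 0; 1 -1 122 0; 1 -1 135 0; 1 -1 141 0; 1 -1 141 0; 1 -1 141 0"

```text
time_s: 16.35
tcp_pos: [0.4708, -0.2101, 0.0432]
tcp_rot: [0.001, 0.707, 0.707, 0.0]
contact_force: [0.0, -0.3, 0.1]
grip_width: 0.0853
```

Emit:
carry_out --moves "0 0 0 0; 0 0 0 0; 0 0 0 0; 0 0 0 0; 0 0 0 0; 0 0 0 0; 0 0 0 0; 0 0 0 0; 0 0 0 0; 0 0 0 0" --grip 255

```text
time_s: 17.35
tcp_pos: [0.4703, -0.2105, 0.0434]
tcp_rot: [0.001, 0.707, 0.707, -0.0]
contact_force: [-1.4, -0.7, 7.3]
grip_width: 0.0435
```

Emit:
carry_out --moves "0 0 -20 0; 0 0 -50 0; 0 0 -85 0; 0 0 -120 0; 20 14 -135 0; 50 33 -135 0; 85 56 -135 0; 120 80 -135 0; 155 103 -135 0; 190 126 -135 0; 225 149 -135 0; 255 169 -135 0; 270 179 -135 0; 276 183 -135 0; 276 183 -135 0; 276 183 -135 0; 276 183 -135 0"

```text
time_s: 19.05
tcp_pos: [0.6525, 0.0636, 0.1772]
tcp_rot: [0.0, 0.708, 0.706, -0.001]
contact_force: [0.8, 0.8, -0.8]
grip_width: 0.0435
```

Run:
```python
from h import *
o=status.get_obs();print(o['time_s'],o['tcp_pos'],np.round(o['q'],2),o['grip_width'])
c=imaging.calibration('wrist');im=snap('wrist','w7.png')
print([proj('wrist',p,c) for p in([.653,.1345,.083],[.653,.0665,.021])])
```

```text
19.05 [0.6525407  0.06355929 0.17716158] [ 0.39  0.64 -0.78  1.57  0.48  1.14 -0.5 ] 0.04352648064035198
[array([250.77769   ,  96.33987603]), array([250.59525381, 166.9527046 ])]
```

View pics/w7.png

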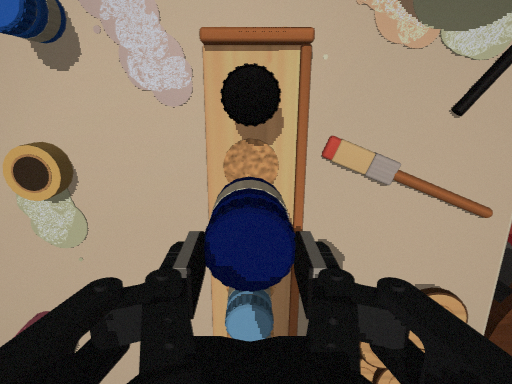

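Wrist view: the black cap is at (251,95), and the visible arc of pad 1 is centred near (251,166), both as predicted. Lower the deep pot.

Emit:
carry_out --moves "1 0 25 0; 1 0 50 0; 1 0 75 0; 1 0 92 0; 1 0 103 0; 1 0 109 0; 1 0 112 0; 1 0 113 0; 1 0 114 0; 1 0 114 0; 1 0 114 0"

```text
time_s: 20.2
tcp_pos: [0.6537, 0.0671, 0.0645]
tcp_rot: [0.001, 0.707, 0.707, 0.001]
contact_force: [-0.3, -0.4, 4.8]
grip_width: 0.0438
```

Emit:
carry_out --moves "0 0 0 0; 0 0 0 0; 0 0 0 0; 0 0 0 0; 0 0 0 0; 0 0 0 0; 0 0 0 0; 0 0 -20 0; 0 0 -50 0; 0 0 -85 0; 0 0 -120 0; 25 -35 -120 0; 50 -70 -120 0; 75 -105 -120 0; 100 -140 -120 0; 125 -175 -120 0; 137 -192 -120 0; 139 -195 -120 0; 139 -195 -120 0; 139 -195 -120 0" --grip 0

```text
time_s: 22.2
tcp_pos: [0.4597, 0.2048, 0.1834]
tcp_rot: [0.0, 0.708, 0.706, 0.0]
contact_force: [0.4, -0.1, -0.1]
grip_width: 0.0852
```

Run:
```python
from h import *
o=status.get_obs();print(o['time_s'],o['tcp_pos'],np.round(o['q'],2))
c=imaging.calibration('wrist');im=snap('wrist','w8.png')
print([proj('wrist',p,c) for p in([.653,.0665,.083],[.459,.206,.062])])
```

```text
22.2 [0.45973412 0.20477199 0.18336974] [ 0.28  0.38 -0.91  1.94  0.36  0.99 -0.8 ]
[array([451.42384707, 322.48247588]), array([249.30777865, 177.14766731])]
```

View pics/w8.png

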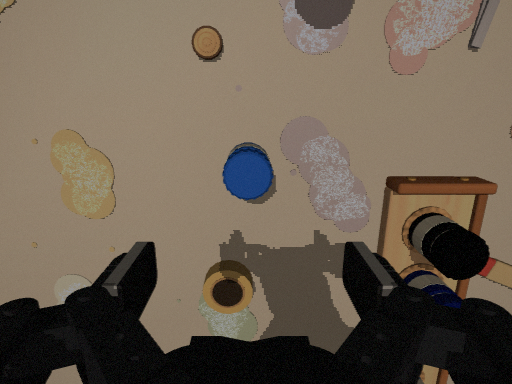

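Wrist view: the medium cap is at (248,174), against (249,177), so I aim about 2 mm further in +y.

Emit:
carry_out --moves "2 -1 35 0; 2 -1 70 0; 2 -1 100 0; 2 -1 122 0; 2 -1 135 0; 2 -1 141 0; 2 -1 141 0; 2 -1 141 0"

```text
time_s: 23.05
tcp_pos: [0.4579, 0.2083, 0.0431]
tcp_rot: [0.0, 0.707, 0.707, 0.001]
contact_force: [-0.1, -0.5, 0.4]
grip_width: 0.0855
```

Emit:
carry_out --moves "0 0 0 0; 0 0 0 0; 0 0 0 0; 0 0 0 0; 0 0 0 0; 0 0 0 0; 0 0 0 0; 0 0 0 0; 0 0 0 0; 0 0 0 0" --grip 255

```text
time_s: 24.05
tcp_pos: [0.4576, 0.2082, 0.0432]
tcp_rot: [0.001, 0.707, 0.707, 0.0]
contact_force: [-0.2, -0.9, 7.4]
grip_width: 0.0439
```

Emit:
carry_out --moves "0 0 -20 0; 0 0 -50 0; 0 0 -85 0; 0 0 -120 0; -20 19 -135 0; -45 42 -135 0; -75 70 -135 0; -105 98 -135 0; -135 126 -135 0; -165 154 -135 0; -190 177 -135 0; -204 190 -135 0; -209 195 -135 0; -209 195 -135 0; -209 195 -135 0; -209 195 -135 0; -209 195 -135 0"

```text
time_s: 25.75
tcp_pos: [0.6514, 0.0003, 0.1776]
tcp_rot: [0.0, 0.707, 0.708, 0.0]
contact_force: [0.4, 0.0, -0.9]
grip_width: 0.0437
```

Run:
```python
from h import *
o=status.get_obs();print(o['time_s'],o['tcp_pos'],np.round(o['q'],2),o['grip_width'])
c=imaging.calibration('wrist');im=snap('wrist','w9.png')
print([proj('wrist',p,c) for p in([.653,.1345,.083],[.653,.0665,.083],[.653,-.0015,.021])])
```

```text
25.75 [6.51375413e-01 2.51396134e-04 1.77632040e-01] [ 0.49  0.63 -0.78  1.58  0.48  1.13 -0.4 ] 0.043719720923701806
[array([253.09233443,   2.75529995]), array([252.67473998, 102.98712801]), array([251.68828778, 171.6544069 ])]
```

View pics/w9.png

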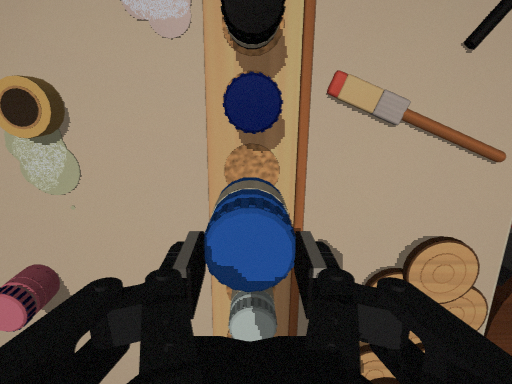

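Wrist view: the deep cap is at (253,102), as predicted, and pad 2 is near (252,171). The pot behind at (252,315) is the pale one on place_4. Lower the medium pot.

Emit:
carry_out --moves "-1 1 25 0; -1 1 50 0; -1 1 75 0; -1 1 92 0; -1 1 103 0; -1 1 109 0; -1 1 112 0; -1 1 113 0; -1 1 114 0; -1 1 114 0; -1 1 114 0"

```text
time_s: 26.9
tcp_pos: [0.6537, -0.002, 0.0644]
tcp_rot: [0.001, 0.707, 0.707, 0.001]
contact_force: [-1.1, -0.1, 3.0]
grip_width: 0.0435
```

Release, rise, and pull back toward the robot so all the cameras have a clear view.

Emit:
carry_out --moves "0 0 0 0; 0 0 0 0; 0 0 0 0; 0 0 0 0; 0 0 0 0; 0 0 0 0; 0 0 0 0; 0 0 -20 0; 0 0 -50 0; 0 0 -85 0; 0 0 -120 0; 0 -40 -150 0; 0 -80 -170 0; 0 -120 -170 0; 0 -160 -170 0; 0 -200 -170 0; 0 -210 -170 0; 0 -210 -170 0; 0 -210 -170 0" --grip 0

```text
time_s: 28.8
tcp_pos: [0.4444, -0.0024, 0.234]
tcp_rot: [0.001, 0.707, 0.707, 0.001]
contact_force: [-0.3, 0.1, 0.5]
grip_width: 0.0853
```

Run:
```python
from h import *
from meas import blob
o=status.get_obs();print(o['time_s'],o['tcp_pos'],o['contact_force'])
t=snap('top','t10.png');s=snap('scene','s10.png');c=imaging.calibration('wrist');snap('wrist','w10.png')
t=cv2.imread('pics/top.png') if 0 else cv2.imread('pics/t10.png')
for k,y in(('black',.1345),('deep',.0665),('medium',-.0015),('light',-.0695),('pale',-.1375),('white',-.2055)):
    u,v=proj('top',[.653,y,.083]); b=blob(t,None,int(u),int(v),10)
    print(k,np.round([u,v],1),b and (np.round(b[0],1),b[1],np.round(ray('top',*b[0],.083),4)), np.round(proj('scene',[.653,y,.083]),1),np.round(proj('wrist',[.653,y,.083],c),1))
a=np.clip(cv2.resize(t[115:180,185:365],None,fx=4.4,fy=4.4,interpolation=cv2.INTER_CUBIC)*1.8,0,255)
s=cv2.imread('pics/s10.png');b=np.clip(cv2.resize(s[170:320,200:380],(576,480))*1.5,0,255)
cv2.imwrite('pics/fa.png',a);cv2.imwrite('pics/fb.png',b)
```

```text
28.8 [ 0.44441685 -0.00237715  0.23401203] [-0.2829773   0.1239667   0.48961643]
black [215.7 145.3] (array([216.4, 146.7]), (np.int32(16), np.int32(17), np.int32(206)), array([0.6488, 0.1324, 0.083 ])) [319.6 188. ] [488.2  18.7]
deep [239.6 144.9] (array([239.6, 145.4]), (np.int32(14), np.int32(14), np.int32(162)), array([0.6516, 0.0667, 0.083 ])) [307.3 203.7] [473.   99.6]
medium [263.6 144.5] (array([264.2, 144.5]), (np.int32(14), np.int32(14), np.int32(159)), array([ 0.6528, -0.0032,  0.083 ])) [294.3 220.3] [459.5 170.7]
light [287.5 144.1] (array([288.5, 145. ]), (np.int32(14), np.int32(13), np.int32(159)), array([ 0.6504, -0.0722,  0.083 ])) [280.6 237.8] [447.7 233.8]
pale [311.4 143.7] (array([311.7, 143.6]), (np.int32(14), np.int32(14), np.int32(161)), array([ 0.6533, -0.1384,  0.083 ])) [266.1 256.2] [437.  290.1]
white [335.3 143.3] (array([336. , 144.5]), (np.int32(15), np.int32(14), np.int32(172)), array([ 0.6494, -0.2073,  0.083 ])) [250.8 275.7] [427.5 340.6][ WARN:0@3.764] global loadsave.cpp:1063 imwrite_ Unsupported depth image for selected encoder is fallbacked to CV_8U.
```

View pics/fa.png

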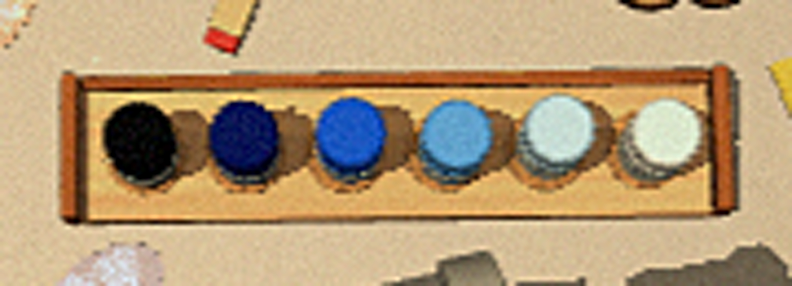

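View pics/fb.png

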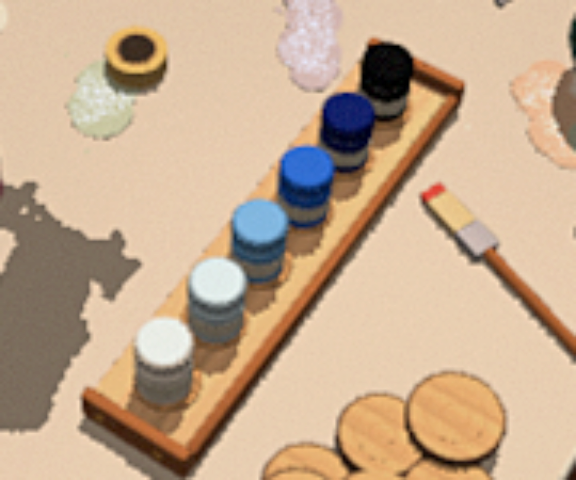

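The six pots are in order. In the top view the blue caps sit within 3–4 mm of the pad centres and of the white–black line, and the white and black pots have not moved. I hand in.

```bash
python3 -c "
from bench import workorder;print(workorder.close_job())"
```

```text
the job is handed in; nothing more can be done
None
```

All four blue pots are on the rail in order of shade, and I handed the job in at about 29 s of the 106 s allowed. The hand-in reports no verdict.

- **Order:** the white pot is at the right end, so pale went on place_4, light on place_3, medium on place_2 and deep on place_1, beside the black pot.
- **Blue pots:** in the final top view their cap centres lie about 0–4 mm from the pad centres. All look upright in both views. I saw no sign of a pot shifting as the gripper let go.
- **White and black pots:** from first to last picture they measured within 2 mm of where they started, which is the picture noise.
- **Arm:** it ended clear of everything, with about 0 N on the tool.
- **Disagreements:** the top and scene cameras differed by about 3–6 mm along x on the pots and pads. One pad in the first top view was also measured wrongly because of a shadow. The wrist views fell between the two and matched to about 2–4 mm, so I placed by them.

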